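Sort the shelf fittings in the attic

TASK

Sort the loose fittings lying on the attic bench: the castors into the rectangular wooden crate, the L brackets into the round metal tub and the U-shaped pull handles into the hinged grey tin. The tin is shut: lever its lid up with the blade of the pry knife in the slot under the lid's front lip, not with the gripper, until it stands open past upright, and leave it open. Finish with the knife back on its rubber mat, and leave the mug and the tape where they are.

Things in the scene. Friction and masses are not known exactly. Their poses are not given: they have to be found in the camera images.
- lid (a joint): flat hinged lid of the grey tin (148 x 196 x 6 mm, 0.15 kg): 0 shut, grows as it opens, stop at 2.1 rad (1.57 is upright). Its stiff hinge (friction 0.16 N m) holds it wherever it is left. It has no knob
- tin: grey metal box fixed to the bench, 130 (its x) x 190 (its y) x 62 mm high, walls 4 mm; origin at the centre of its underside, z up; +x points from its front (the side with the lip) to its hinge. Along the front a 16 mm deep ledge sticks out, its top 50 mm above the bench; the shut lid overhangs the front by 18 mm, its underside 62 mm above the bench: between ledge and lid is a 12 mm high open slot along the whole front, for a blade
- tin_in (a point): centre of the tin's inner floor, 4 mm above the bench, axes as tin; clear inside 122 (x) x 182 (y) mm
- lip (a point): on the lid: middle of the front edge of its underside (moves with the lid)
- lid_hinge (a point): middle of the lid's hinge line, at the tin's rear top edge, 62 mm above the bench; axes as tin, the hinge line runs along y
- knife: loose flat pry knife, 0.12 kg: wooden handle 100 long x 22 wide x 24 mm high, flat steel blade 80 long x 30 wide x 3 mm thick. Origin on the underside at the joint of handle and blade; the blade runs to +x, the handle to -x, z up; the blade's mid-plane is 12 mm above the handle's underside
- knife_tip (a point): middle of the knife blade's tip edge, 80 mm ahead of knife along its x, 12 mm up; axes as knife
- mat: thin black rubber mat fixed in front of the tin, 240 (x) x 80 (y) x 3 mm; origin at the centre of its underside. The knife lies on it at the start
- crate_in (a point): centre of the inner floor of the open rectangular wooden crate (fixed, outside 130 (x) x 150 (y) x 70 mm high, walls and floor 5 mm, inside 120 x 140 mm); axes along its sides
- tub_in (a point): centre of the inner floor, 4 mm above the bench, of the open round metal tub (fixed, outside diameter 140, 70 mm high, inside diameter about 130 mm)
- mug: white cup 80 mm high, 72 mm across, a bystander; origin at the centre of its underside
- tape: flat ring of tape, 90 mm outside, 60 inside, 25 mm high, a bystander; origin at the centre of its underside
- castor1: furniture castor, 0.15 kg, standing on its steel plate with the wheel up; may be absent. Plate 56 (x) x 44 (y) x 4 mm; two flat steel cheeks, 30 mm across their outsides in y, 30 mm wide in x, from 4 to 50 mm up; rubber wheel of 48 mm diameter, axle along y at 44 mm up, top at 68 mm. Origin: centre of the plate's underside, z up through the wheel
- castor2: furniture castor, 0.15 kg, standing on its steel plate with the wheel up; may be absent. Plate 56 (x) x 44 (y) x 4 mm; two flat steel cheeks, 30 mm across their outsides in y, 30 mm wide in x, from 4 to 50 mm up; rubber wheel of 48 mm diameter, axle along y at 44 mm up, top at 68 mm. Origin: centre of the plate's underside, z up through the wheel
- bracket1: dark steel L bracket, 0.13 kg, lying so that the L is seen from above; may be absent. Two legs 55 mm long, 8 mm thick, 25 mm high (z). Outer corner at x = y = -20 mm; one leg along +x (its mid-line y = -16 mm, to x = +35), the other along +y (mid-line x = -16 mm, to y = +35). Origin on the underside
- bracket2: dark steel L bracket, 0.13 kg, lying so that the L is seen from above; may be absent. Two legs 55 mm long, 8 mm thick, 25 mm high (z). Outer corner at x = y = -20 mm; one leg along +x (its mid-line y = -16 mm, to x = +35), the other along +y (mid-line x = -16 mm, to y = +35). Origin on the underside
- handle1: plain steel U-shaped cupboard pull handle, 0.09 kg, lying flat; may be absent. Bar 80 mm long (x), 12 x 12 mm; a 12 x 12 mm foot at each end reaches to y = +32 mm. Origin on the underside of the middle of the bar; 12 mm high (z)
- handle2: plain steel U-shaped cupboard pull handle, 0.09 kg, lying flat; may be absent. Bar 80 mm long (x), 12 x 12 mm; a 12 x 12 mm foot at each end reaches to y = +32 mm. Origin on the underside of the middle of the bar; 12 mm high (z)
- handle3: plain steel U-shaped cupboard pull handle, 0.09 kg, lying flat; may be absent. Bar 80 mm long (x), 12 x 12 mm; a 12 x 12 mm foot at each end reaches to y = +32 mm. Origin on the underside of the middle of the bar; 12 mm high (z)

How it is judged:
By the outcome, as a careful person would: the job done as asked, in the order asked, and still so for the second after the job is handed in, with the robot touching nothing.
Of handle1, handle2, handle3 only 1 to 3 are there at a start; the rules pass over those that are not, and their reading is None.
Of castor1, castor2, bracket1, bracket2 only 3 to 4 are there at a start; the rules pass over those that are not, and their reading is None.
At some moment in a run one of castor1, castor2, bracket1, bracket2, handle1, handle2, handle3 may be knocked a few centimetres aside while the robot is not near it.
Once in a run the grip may slacken for a moment while it holds something.
It also fails if it takes over 210 s, if anything falls off the work surface, if the arm or the gripper's body presses on something with over 40 N, if the wrist force passes 120 N, or if a joint passes its speed limit or range.

ROBOT

A 7-joint arm with a two-finger parallel gripper is mounted at the origin on the work surface. World frame = base frame: x ahead of the robot, y to its left, z up, the work surface at z = 0. Lengths are in m, angles in rad, forces in N, time in s.
With the tool pointing down it reaches from about 0.425 to 0.925 m from the base axis. Payload 6.8 kg.
Tool frame: the origin (TCP) lies midway between the tips of the shut fingers; the grasp point (between the pads) lies 19 mm behind it (r.grip_point_offset is the distance from the TCP to the grasp point, in m); z points along the fingers, y is the line along which they close (so a half turn about z gives the same grasp; the last joint's range is limited). The gripper opens to 88 mm and grips with 3 to 60 N. Pads are 20 mm wide; open, the fingers measure 115 mm over their backs; the gripper's body (75 mm by 178 mm) begins 61 mm behind the grasp point.
Start: joints at [1.096, 0.477, 0.022, 1.555, -0.011, 1.109, -0.083], TCP at [0.242, -0.63, 0.223] pointing down, gripper open.
Joint ranges: [-2.96, 2.96], [-0.34, 2.1], [-1.41, 1.46], [0.24, 2.44], [-1.37, 4.51], [0.17, 1.92], [-2.96, 2.96]. Speed limits (rad/s): [2.39, 2.39, 3.14, 3.14, 3.14, 3.14, 3.14].

INTERFACE

Orientations are given as [roll, pitch, yaw] about the fixed x, y, z axes, in that order (R = Rz(yaw) Ry(pitch) Rx(roll)).
In Python, from plant import r, optics, close_job gives the robot as it stands.
- The arm moves only by the tool apply_moves, never from a script. Its argument "increments" is a list of rows, each a list of 7 numbers: the opening, from -1 (shut) to 1 (fully open), then the shift along the world's x, y, z in cm, then the turn, a rotation vector about the world's x, y, z in degrees. In form: [[fingers, dx, dy, dz, wx, wy, wz], ...]. A call has 1 to 12 rows; each row shifts and turns the commanded pose from where the row before left it; what a row does not reach is not made up. A row lasts 1/8 s, in which the tool goes at most 62.5 mm and 10.7 degrees, less where a joint would pass 70% of its speed; a pose out of reach is approached as far as the arm can. A call with a gripper value outside its range is refused whole. The fingers move at their own pace and stop on an object; "force" is the grip in N (left out, the last holds). Time passes only in rows, so rows that do not move let the fingers close. It gives the time, the measured TCP pose, the force, the opening and the grip force at its end, in the units of the state.
- r.get_obs(): the state, without advancing time (a new reading comes with each control period).
- optics.get_image(name): name is "side" or "top"; returns a dict with "pixels" (420x560x3 uint8, red, green, blue), "range_z" (420x560 float32, m along the optical axis (not along the pixel's ray), 0 where there is no reading), "fx", "fy", "cx", "cy" (pixels), "pose" (4x4, takes a point from camera to world coordinates). Camera axes: x right, y down, z forward; pixel columns grow to the right and rows downward; lengths in m; the calibration is good to about 2 mm. A picture is of the moment at which its call begins.
- close_job(): hands the job in; it is judged then, once.
Trained networks look in a picture, given as the dict that the camera call returned (one of the last four; its "shot" number tells which), for a name from the list of things; names that differ only in an ending like _2 or _b are one class to them, and where a whole thing is asked for, a point or a joint stands for the part that bears it (a point fixed in the world has none). Each returns a list of dicts, best first, with "score" (0 to 1); they miss things now and then, are a little off and sometimes report something else, mostly with a low value. They report only what shows in the picture. A call takes as long as a camera call.
- optics.cut_out(picture, name): "mask" (420x560 bool, what is visible of it) and "rect" ([centre column, centre row, width, height] in pixels, round what is visible of it).
- optics.mark_of(picture, name): "position" ([column, row] in pixels: a listed point, or the origin of a listed thing).
The state is a dict: "time": time; "joint_positions": joint angles; "joint_vel": joint speeds; "tau": joint torques, N m; "eef_pos": TCP position; "orientation": TCP orientation; "ft_force": force on the tool from outside, world axes, zero at the start; "torque": the same for the moment, N m; "grip_width": finger opening in m; "grip_force": force on a finger pad.
Only numpy, scipy, OpenCV 4.12 (cv2) and the standard library are available. Lean on these libraries where they do the work, as an engineer would, in place of code of your own. Each camera call takes 0.05 s, during which the arm holds its last target. There are 200 camera calls.

## Working session

There is one attempt and no reset: what is moved stays moved. The work goes in short steps, Python scripts to look and compute and a tool call to move; the robot and the scene stay as the last step left them, time stands still between calls to the robot, and variables do not carry over. Pictures are saved under pics/ and viewed, at most 14 in all, crops included, and the job is handed in when it is done.

Besides the shell and the picture viewer there is one more tool, called after "Call:" as name(argument=value, ...) on one line, values as JSON. apply_moves: Moves the arm, as the interface text tells. Its arguments: {"type":"object","properties":{"increments":{"type":"array","items":{"type":"array","items":{"type":"number"}}},"force":{"type":"number"}},"required":["increments"]}

```bash
ls; mkdir -p pics
cat > h.py <<'E'
import numpy as np, cv2
from plant import r, optics, close_job
from scipy.spatial.transform import Rotation as R
def save(p,f): cv2.imwrite('pics/'+f,cv2.cvtColor(p['pixels'],cv2.COLOR_RGB2BGR))
def cloud(p):
    z=p['range_z']; v,u=np.indices(z.shape)
    c=np.stack([(u-p['cx'])/p['fx']*z,(v-p['cy'])/p['fy']*z,z,np.ones_like(z)],-1)
    w=(c@p['pose'].T)[...,:3]; w[z==0]=np.nan; return w
def ray(p,uv,zw):
    d=p['pose'][:3,:3]@np.array([(uv[0]-p['cx'])/p['fx'],(uv[1]-p['cy'])/p['fy'],1]); o=p['pose'][:3,3]
    return o+d*(zw-o[2])/d[2]
E
python3 - <<'E'
from h import *
for n in('top','side'):
    p=optics.get_image(n); save(p,n+'0.png'); print(n,p['pose'].round(3).tolist(),p['fx'])
    w=cloud(p)
    for k in['castor1','bracket1','handle1','knife','knife_tip','tin','lip','lid_hinge','tin_in','crate_in','tub_in','mug','tape','mat']:
        for d in optics.mark_of(p,k):
            if d['score']<.3: continue
            u,v=map(int,np.round(d['position'])); 
            print(k,round(d['score'],2),d['position'],w[min(max(v,0),419),min(max(u,0),559)].round(3), ray(p,d['position'],0).round(3)[:2])
o=r.get_obs(); print(o['eef_pos'],o['orientation'],o['grip_width'],o['time'])
E
```

```text
pics
top [[0.035, -0.969, 0.243, 0.293], [-0.999, -0.034, 0.01, -0.017], [-0.002, -0.243, -0.97, 0.986], [0.0, 0.0, 0.0, 1.0]] 421.78870502086573
castor1 0.87 [350.1, 209.8] [ 0.529 -0.169  0.051] [ 0.542 -0.178]
castor1 0.86 [351.2, 250.0] [ 0.439 -0.172  0.042] [ 0.445 -0.18 ]
bracket1 0.68 [311.7, 166.6] [ 0.648 -0.084 -0.   ] [ 0.649 -0.083]
handle1 0.83 [309.2, 248.2] [ 0.444 -0.08   0.012] [ 0.446 -0.081]
handle1 0.59 [155.8, 222.9] [0.493 0.285 0.003] [0.494 0.287]
handle1 0.49 [255.9, 245.8] [0.446 0.044 0.006] [0.447 0.045]
knife 0.76 [176.1, 251.9] [0.422 0.225 0.026] [0.426 0.231]
knife_tip 0.78 [144.1, 278.0] [0.363 0.299 0.003] [0.363 0.3  ]
tin 0.65 [142.9, 198.9] [nan nan nan] [0.552 0.324]
lip 0.92 [152.5, 222.0] [0.482 0.275 0.066] [0.496 0.295]
lip 0.44 [176.2, 251.8] [0.422 0.225 0.026] [0.426 0.231]
lid_hinge 0.77 [115.5, 175.0] [0.588 0.368 0.071] [0.61  0.399]
crate_in 0.94 [427.0, 284.4] [ 0.372 -0.352  0.005] [ 0.371 -0.354]
tub_in 0.89 [427.6, 205.5] [ 0.557 -0.364  0.005] [ 0.56  -0.365]
mug 0.75 [254.5, 249.1] [0.439 0.048 0.005] [0.439 0.048]
mug 0.45 [261
[... 722 characters left out ...]
.8] [0.415 0.247 0.018] [0.428 0.234]
knife_tip 0.8 [234.6, 339.0] [0.372 0.29  0.002] [0.374 0.289]
tin 0.87 [156.7, 309.0] [0.481 0.364 0.068] [0.541 0.326]
lip 0.94 [192.2, 281.9] [0.484 0.278 0.066] [0.542 0.231]
lip 0.71 [342.8, 161.1] [ 0.528 -0.306  0.04 ] [ 0.565 -0.367]
crate_in 0.93 [404.8, 186.4] [ 0.339 -0.282  0.047] [ 0.369 -0.35 ]
tub_in 0.78 [345.5, 162.5] [ 0.521 -0.31   0.038] [ 0.554 -0.364]
mug 0.75 [285.9, 256.0] [0.425 0.073 0.022] [0.441 0.052]
tape 0.68 [219.6, 219.0] [0.621 0.063 0.025] [0.647 0.04 ]
mat 0.71 [235.9, 303.5] [0.418 0.235 0.017] [0.431 0.223]
[ 0.24206831 -0.63012257  0.22265285] [ 3.14158506e+00 -6.04055647e-07  3.66758728e-01] 0.08785606162013294 1.5
```

View pics/top0.png

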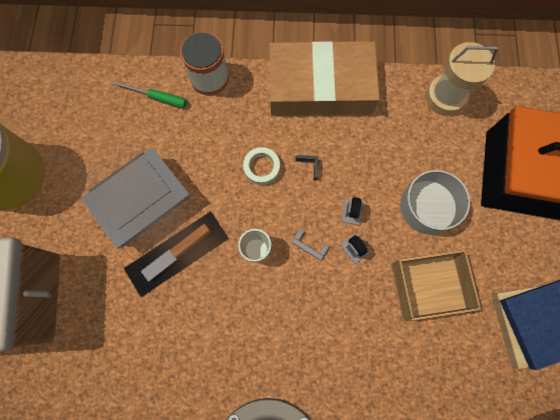

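View pics/side0.png

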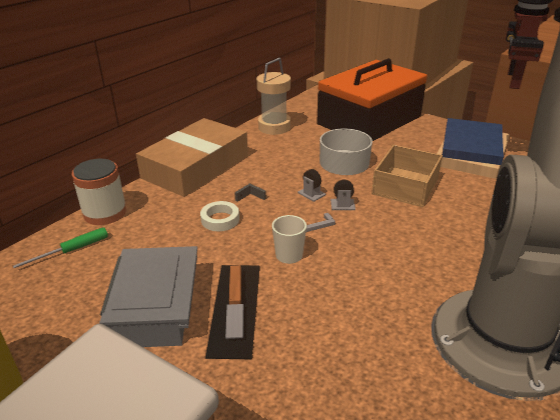

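The pictures show two castors (350,210 and 355,248), one bracket (310,165), one handle (311,245), the knife on its mat (176,250), the shut tin (136,197), the tub (435,200) and the crate (438,287). Next I fit silhouettes to get the poses.

```bash
cat > fit.py <<'E'
from h import *
from scipy.optimize import minimize
def box(x0,x1,y0,y1,z0,z1): return np.array([[x,y,z] for x in(x0,x1) for y in(y0,y1) for z in(z0,z1)])
a=np.linspace(0,2*np.pi,24)
wheel=np.concatenate([np.c_[.024*np.cos(a),0*a+s,.044+.024*np.sin(a)] for s in(-.009,.009)])
M={'castor1':[box(-.028,.028,-.022,.022,0,.004),box(-.015,.015,-.015,.015,.004,.05),wheel],
'bracket1':[box(-.02,.035,-.02,-.012,0,.025),box(-.02,-.012,-.02,.035,0,.025)],
'handle1':[box(-.04,.04,-.006,.006,0,.012),box(-.04,-.028,-.006,.032,0,.012),box(.028,.04,-.006,.032,0,.012)],
'knife':[box(-.1,0,-.011,.011,0,.024),box(0,.08,-.015,.015,.0105,.0135)],
'tin':[box(-.065,.065,-.095,.095,0,.062),box(-.083,.065,-.098,.098,.062,.068),box(-.081,-.065,-.095,.095,.046,.05)],
'crate_in':[box(-.065,.065,-.075,.075,-.005,.065)],'mat':[box(-.12,.12,-.04,.04,0,.003)]}
def render(p,name,x,y,yaw,z):
    m=np.zeros((420,560),np.uint8); T=np.linalg.inv(p['pose'])
    for b in M[name]:
        w=b@R.from_euler('z',yaw).as_matrix().T+[x,y,z]
        c=w@T[:3,:3].T+T[:3,3]; uv=np.c_[c[:,0]/c[:,2]*p['fx']+p['cx'],c[:,1]/c[:,2]*p['fy']+p['cy']]
        h=cv2.convexHull((uv*16).round().astype(np.int32)); cv2.fillConvexPoly(m,h,1,shift=4)
    return m>0
def fit(views,name,xy,z=0,yaws=np.arange(0,2*np.pi,np.pi/8)):
    """views: list of (picture,mask)"""
    def cost(q):
        s=0
        for p,m in views:
            k=render(p,name,q[0],q[1],q[2],z); s+=1-(k&m).sum()/max((k|m).sum(),1)
        return s/len(views)
    best=None
    for y in yaws:
        q=minimize(cost,[*xy,y],method='Nelder-Mead',options=dict(initial_simplex=[[xy[0],xy[1],y],[xy[0]+.012,xy[1],y],[xy[0],xy[1]+.012,y],[xy[0],xy[1],y+.3]],maxiter=70))
        if best is None or q.fun<best.fun: best=q
    q=minimize(cost,best.x,method='Nelder-Mead',options=dict(initial_simplex=[best.x,best.x+[.004,0,0],best.x+[0,.004,0],best.x+[0,0,.1]],maxiter=120))
    return q.x,1-q.fun
def near(p,name,xy,z=0.01):
    """mask of name whose centroid lies nearest xy"""
    best=None
    for d in optics.cut_out(p,name):
        if d['score']<.3: continue
        e=np.linalg.norm(ray(p,d['rect'][:2],z)[:2]-xy)
        if best is None or e<best[0]: best=(e,d['mask'].astype(bool),d['score'])
    return best if best and best[0]<.08 else None
def find(ps,name,xy,z=0,**k):
    v=[]
    for p in ps:
        b=near(p,name,np.array(xy),z+.02)
        if b: v.append((p,b[1]))
    if not v: return None
    q,f=fit(v,name,xy,z,**k); print(name,q[:2].round(4),'yaw',np.degrees(q[2]).round(1)%360,'iou',round(f,2),'views',len(v)); return q
E
python3 - <<'E'
from fit import *
ps=[optics.get_image('top'),optics.get_image('side')]
for n,xy,z in[('castor1',(.535,-.172),0),('castor1',(.446,-.176),0),('bracket1',(.65,-.085),0),('handle1',(.444,-.08),0),('knife',(.42,.23),.003),('tin',(.545,.325),0),('crate_in',(.37,-.35),.005),('mat',(.43,.228),0)]: find(ps,n,xy,z)
w=cloud(ps[0]); 
for n in('tin','tub_in','mug','tape'):
    for p in ps:
        for d in optics.cut_out(p,n)[:1]:
            q=cloud(p)[d['mask'].astype(bool)]; print(n,d['score'],np.nanpercentile(q,[2,50,98],axis=0).round(3).tolist())
E
```

```text
castor1 [ 0.5385 -0.1803] yaw 346.5 iou 0.89 views 2
castor1 [ 0.4505 -0.1865] yaw 219.7 iou 0.89 views 2
bracket1 [ 0.6512 -0.0753] yaw 88.2 iou 0.81 views 2
handle1 [ 0.4441 -0.0765] yaw 240.3 iou 0.72 views 2
knife [0.4207 0.235 ] yaw 131.7 iou 0.89 views 2
tin [0.5496 0.3274] yaw 40.6 iou 0.94 views 2
crate_in [ 0.3686 -0.3557] yaw 10.4 iou 0.96 views 2
mat [0.4259 0.2314] yaw 306.8 iou 0.7 views 2
tin 0.9 [[0.439, 0.219, 0.044], [0.537, 0.32, 0.069], [0.64, 0.42, 0.073]]
tin 0.65 [[0.439, 0.23, 0.009], [0.52, 0.35, 0.069], [0.632, 0.427, 0.073]]
tub_in 0.63 [[0.489, -0.431, 0.001], [0.562, -0.377, 0.007], [0.621, -0.298, 0.071]]
tub_in 0.76 [[0.491, -0.431, 0.0], [0.555, -0.35, 0.04], [0.625, -0.293, 0.07]]
mug 0.78 [[0.404, 0.012, 0.002], [0.444, 0.046, 0.024], [0.468, 0.074, 0.081]]
mug 0.66 [[0.406, 0.013, 0.0], [0.434, 0.056, 0.054], [0.472, 0.08, 0.081]]
tape 0.71 [[0.598, -0.001, 0.003], [0.639, 0.041, 0.024], [0.681, 0.081, 0.028]]
tape 0.65 [[0.6, 0.004, 0.002], [0.638, 0.049, 0.021], [0.681, 0.088, 0.027]]
```

Call:
apply_moves(increments=[[1,2.96,4.5,0,0,0,-3.45],[1,2.96,4.5,0,0,0,-3.45],[1,2.96,4.5,0,0,0,-3.45],[1,2.96,4.5,0,0,0,-3.45],[1,2.96,4.5,0,0,0,-3.45],[1,2.96,4.5,0,0,0,-3.45],[1,2.96,4.5,0,0,0,-3.45],[1,2.96,4.5,0,0,0,-3.45],[1,2.96,4.5,0,0,0,-3.45],[1,2.96,4.5,0,0,0,-3.45],[1,0,0,0,0,0,0],[1,0,0,0,0,0,0]], force=35)

```text
time: 4.3
eef_pos: [0.5377, -0.1808, 0.2226]
orientation: [3.141, 0.0, -0.235]
ft_force: [-0.8, -0.4, 0.0]
grip_width: 0.0881
grip_force: 0.0
```

Call:
apply_moves(increments=[[1,0,0,-5,0,0,0],[1,0,0,-5,0,0,0],[1,0,0,-5,0,0,0],[1,0,0,-3,0,0,0],[1,0,0,-2,0,0,0],[1,0,0,0,0,0,0],[-1,0,0,0,0,0,0],[-1,0,0,0,0,0,0],[-1,0,0,0,0,0,0],[-1,0,0,0,0,0,0],[-1,0,0,0,0,0,0],[-1,0,0,0,0,0,0]])

```text
time: 5.8
eef_pos: [0.5381, -0.18, 0.0227]
orientation: [-3.142, -0.0, -0.235]
ft_force: [-0.6, -0.7, -0.6]
grip_width: 0.0314
grip_force: 6.0
```

Call:
apply_moves(increments=[[-1,0,0,0,0,0,0],[-1,0,0,3,0,0,0],[-1,0,0,5,0,0,0],[-1,0,0,5,0,0,0],[-1,-1.95,-1.58,0,0,0,-7.35],[-1,-1.95,-1.58,0,0,0,-7.35],[-1,-1.95,-1.58,0,0,0,-7.35],[-1,-1.95,-1.58,0,0,0,-7.35],[-1,-1.95,-1.58,0,0,0,-7.35],[-1,-1.95,-1.58,0,0,0,-7.35],[-1,-1.95,-1.58,0,0,0,-7.35],[-1,-1.95,-1.58,0,0,0,-7.35]])

```text
time: 7.3
eef_pos: [0.3811, -0.3068, 0.1524]
orientation: [3.141, 0.0, -1.266]
ft_force: [-0.7, -0.4, -1.0]
grip_width: 0.0304
grip_force: 34.0
```

Call:
apply_moves(increments=[[-1,-1.95,-1.58,0,0,0,-7.35],[-1,0,0,0,0,0,0]])

```text
time: 7.55
eef_pos: [0.3608, -0.3232, 0.1525]
orientation: [3.14, 0.0, -1.393]
ft_force: [-0.0, 1.4, -1.6]
grip_width: 0.0299
grip_force: 34.0
```

Run:
```python
from fit import *
ps=[optics.get_image('side'),optics.get_image('top')]; save(ps[0],'s1.png')
for n,xy in[('castor1',(.4505,-.1865)),('bracket1',(.651,-.075)),('handle1',(.444,-.076))]: find(ps,n,xy)
print(r.get_obs())
```

```text
castor1 [ 0.4507 -0.1867] yaw 37.2 iou 0.89 views 2
bracket1 [ 0.6511 -0.0755] yaw 89.0 iou 0.83 views 2
handle1 [ 0.4431 -0.0768] yaw 240.5 iou 0.68 views 2
{'time': 7.95, 'joint_positions': array([ 0.42157542,  0.25441484,  0.20395434,  2.08042362, -0.07040072,
        0.81309318, -2.29150881]), 'joint_vel': array([ 0.00189419, -0.00103313,  0.00297019,  0.0009997 ,  0.00101695,
       -0.00016106, -0.0023041 ]), 'tau': array([-2.06529500e-02, -3.86954677e+01,  2.04850674e+00, -2.26681066e+01,
        3.41076893e-02, -6.39116555e-02,  6.03724649e-03]), 'eef_pos': array([ 0.3631084 , -0.32185591,  0.15261093]), 'orientation': array([-3.14153646e+00,  1.17720689e-04, -1.38827706e+00]), 'ft_force': array([ 0.24325684, -0.6462714 , -0.9720756 ]), 'torque': array([ 0.1316412 ,  0.00062957, -0.02213822]), 'grip_force': 33.96722853183746, 'grip_width': 0.03060668601628493}
```

View pics/s1.png

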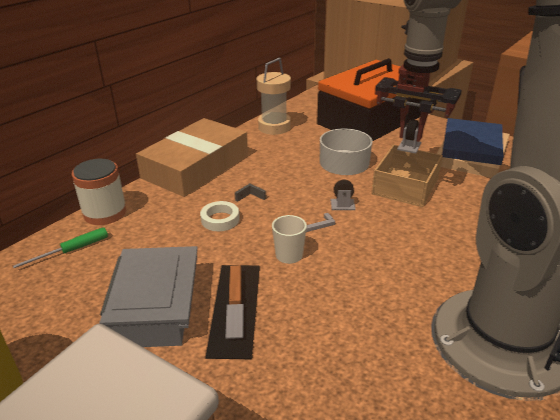

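The castor hangs upright in the gripper at (410,137), above the crate (410,175). I'll lower it.

Call:
apply_moves(increments=[[-1,0,0,-4,0,0,0],[-1,0,0,-4,0,0,0],[-1,0,0,-3,0,0,0],[-1,0,0,-1.3,0,0,0],[-1,0,0,0,0,0,0],[0.1,0,0,0,0,0,0],[0.1,0,0,0,0,0,0],[0.1,0,0,0,0,0,0],[0.1,0,0,0,0,0,0],[0.1,0,0,4,0,0,0],[0.1,0,0,5,0,0,0],[0.1,0,0,5,0,0,0]])

```text
time: 9.45
eef_pos: [0.3623, -0.3221, 0.1712]
orientation: [3.141, 0.0, -1.39]
ft_force: [-0.1, -0.5, 0.4]
grip_width: 0.0485
grip_force: 0.0
```

Call:
apply_moves(increments=[[1,0.6,0.9,0,0,0,8],[1,0.6,0.9,0,0,0,8],[1,0.6,0.9,0,0,0,8],[1,0.6,0.9,0,0,0,8],[1,0.6,0.9,0,0,0,8],[1,0.6,0.9,0,0,0,8],[1,0.6,0.9,0,0,0,8],[1,0.6,0.9,0,0,0,8],[1,0.6,0.9,0,0,0,8],[1,0.6,0.9,0,0,0,8],[1,0.6,0.9,0,0,0,8],[1,0.6,0.9,0,0,0,8]])

```text
time: 10.95
eef_pos: [0.4346, -0.214, 0.1697]
orientation: [3.142, 0.0, 0.29]
ft_force: [0.1, 0.5, 0.0]
grip_width: 0.0875
grip_force: 0.0
```

Call:
apply_moves(increments=[[1,0.6,0.9,0,0,0,8],[1,0.6,0.9,0,0,0,8],[1,0.4,0.9,0,0,0,6],[1,0,0,0,0,0,0],[1,0,0,0,0,0,0]])

```text
time: 11.58
eef_pos: [0.4503, -0.1878, 0.1696]
orientation: [3.142, 0.0, 0.667]
ft_force: [-0.4, 0.2, -0.3]
grip_width: 0.0878
grip_force: 0.0
```

Call:
apply_moves(increments=[[1,0,0.1,-5,0,0,0],[1,0,0,-5,0,0,0],[1,0,0,-3,0,0,0],[1,0,0,-1.7,0,0,0],[1,0,0,0,0,0,0],[-1,0,0,0,0,0,0],[-1,0,0,0,0,0,0],[-1,0,0,0,0,0,0],[-1,0,0,0,0,0,0],[-1,0,0,0,0,0,0],[-1,0,0,0,0,0,0],[-1,0,0,0,0,0,0]])

```text
time: 13.08
eef_pos: [0.4503, -0.1861, 0.0226]
orientation: [-3.141, 0.0, 0.67]
ft_force: [-1.3, 0.4, 2.3]
grip_width: 0.0299
grip_force: 35.0
```

Call:
apply_moves(increments=[[-1,0,0,4,0,0,0],[-1,0,0,5,0,0,0],[-1,0,0,4,0,0,0],[-1,-0.95,-2.54,0,0,0,7.75],[-1,-0.95,-2.54,0,0,0,7.75],[-1,-0.95,-2.54,0,0,0,7.75],[-1,-0.95,-2.54,0,0,0,7.75],[-1,-0.95,-2.54,0,0,0,7.75],[-1,-0.95,-2.54,0,0,0,7.75],[-1,-0.95,-2.54,0,0,0,7.75],[-1,-0.95,-2.54,0,0,0,7.75],[-1,0,0,0,0,0,0]])

```text
time: 14.58
eef_pos: [0.373, -0.3914, 0.1522]
orientation: [-3.141, -0.0, 1.747]
ft_force: [-0.1, 0.3, -0.9]
grip_width: 0.0297
grip_force: 35.0
```

Call:
apply_moves(increments=[[-1,0,0,0,0,0,0],[-1,0,0,0,0,0,0]])

```text
time: 14.82
eef_pos: [0.3752, -0.3883, 0.1526]
orientation: [3.141, -0.0, 1.753]
ft_force: [-0.2, 0.2, -0.8]
grip_width: 0.0295
grip_force: 35.0
```

Run:
```python
from fit import *
ps=[optics.get_image('side'),optics.get_image('top')]; save(ps[0],'s2.png')
for n,xy in[('castor1',(.3625,-.3223))]: find(ps,n,xy,.005)
for p in ps:
    for d in optics.mark_of(p,'castor1'): print(d['score'],d['position'])
```

```text
castor1 [ 0.3625 -0.3325] yaw 100.6 iou 0.75 views 1
0.72 [416.4, 134.6]
0.38 [155.9, 307.4]
0.77 [466.6, 279.6]
0.76 [413.3, 288.6]
```

View pics/s2.png

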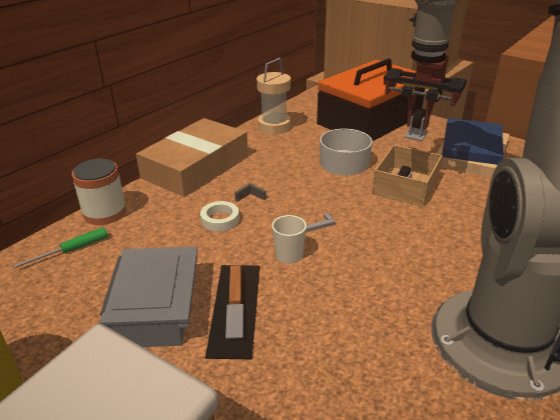

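Castor 1 is standing in the crate (wheel at 403,172) and castor 2 is held above the free half. I'll lower it.

Call:
apply_moves(increments=[[-1,0,-0.2,-4,0,0,0],[-1,0,0,-4,0,0,0],[-1,0,0,-3,0,0,0],[-1,0,0,-1.3,0,0,0],[-1,0,0,0,0,0,0],[0.1,0,0,0,0,0,0],[0.1,0,0,0,0,0,0],[0.1,0,0,0,0,0,0],[0.1,0,0,0,0,0,0],[0.1,0,0,4,0,0,0],[0.1,0,0,5,0,0,0],[0.1,0,0,5,0,0,0]])

```text
time: 16.62
eef_pos: [0.3744, -0.3913, 0.1711]
orientation: [-3.141, -0.0, 1.752]
ft_force: [0.5, -0.3, -0.1]
grip_width: 0.0485
grip_force: 0.0
```

Call:
apply_moves(increments=[[0,3.66,4.04,0,0,0,-1.5],[0,3.66,4.04,0,0,0,-1.5],[0,3.66,4.04,0,0,0,-1.5],[0,3.66,4.04,0,0,0,-1.5],[0,3.66,4.04,0,0,0,-1.5],[0,3.66,4.04,0,0,0,-1.5],[0,3.66,4.04,0,0,0,-1.5],[0,3.66,4.04,0,0,0,-1.5],[0,0,0,0,0,0,0],[0,0,0,0,0,0,0],[0,0,0,0,0,0,0]])

```text
time: 18.0
eef_pos: [0.6666, -0.0705, 0.1696]
orientation: [-3.141, 0.001, 1.54]
ft_force: [0.3, 0.2, -0.2]
grip_width: 0.0439
grip_force: 0.0
```

Run:
```python
from fit import *
ps=[optics.get_image('side'),optics.get_image('top')]
for n,xy in[('bracket1',(.651,-.0755)),('handle1',(.444,-.076))]: find(ps,n,xy)
for xy in[(.3625,-.3223),(.375,-.391)]: find(ps[1:],'castor1',xy,.005)
print(r.get_obs()['eef_pos'],r.get_obs()['orientation'])
```

```text
bracket1 [ 0.6513 -0.0754] yaw 89.2 iou 0.8 views 2
handle1 [ 0.4441 -0.0766] yaw 239.9 iou 0.64 views 2
[ 0.66731519 -0.06857158  0.16977732] [3.14143973e+00 3.74346214e-05 1.54193016e+00]
```

Call:
apply_moves(increments=[[0,0,0,-5,0,0,0.5],[0,0,0,-5,0,0,0],[0,0,0,-4,0,0,0],[0,0,0,-2.4,0,0,0],[0,0,0,0,0,0,0],[-1,0,0,0,0,0,0],[-1,0,0,0,0,0,0],[-1,0,0,0,0,0,0],[-1,0,0,0,0,0,0],[-1,0,0,0,0,0,0],[-1,0,0,0,0,0,0],[-1,0,0,0,0,0,0]])

```text
time: 19.9
eef_pos: [0.6674, -0.0684, 0.0062]
orientation: [3.142, 0.0, 1.551]
ft_force: [-2.1, -0.5, 5.7]
grip_width: 0.0076
grip_force: 35.0
```

Call:
apply_moves(increments=[[-1,0,0,4,0,0,0],[-1,0,0,5,0,0,0],[-1,0,0,5,0,0,0],[-1,-1.46,-4.9,0,0,0,0],[-1,-1.46,-4.9,0,0,0,0],[-1,-1.46,-4.9,0,0,0,0],[-1,-1.46,-4.9,0,0,0,0],[-1,-1.46,-4.9,0,0,0,0],[-1,-1.46,-4.9,0,0,0,0],[-1,0,0,0,0,0,0],[-1,0,0,0,0,0,0]])

```text
time: 21.28
eef_pos: [0.5799, -0.3615, 0.1451]
orientation: [-3.141, -0.001, 1.551]
ft_force: [0.6, 0.6, -1.0]
grip_width: 0.0078
grip_force: 35.0
```

Run:
```python
from fit import *
p=optics.get_image('side'); save(p,'s3.png'); t=optics.get_image('top')
cv2.imwrite('pics/s3.png',np.hstack([cv2.resize(i['pixels'][60:340,y:y+220,::-1],None,fx=1.8,fy=1.8) for i,y in((p,280),(t,340))]))
print(r.get_obs()['eef_pos'],r.get_obs()['grip_width'])
```

```text
[ 0.5806473  -0.36013393  0.14549901] 0.00770170377616155
```

View pics/s3.png

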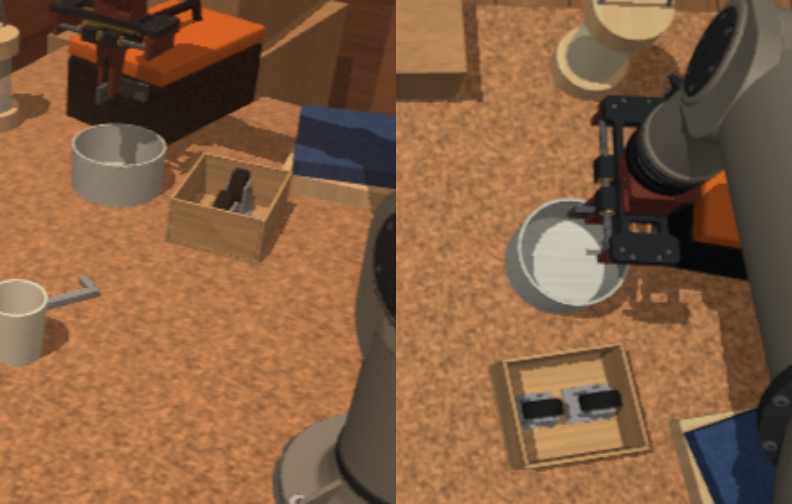

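Both castors stand in the crate, and the bracket is held over the tub. I'll lower and release it.

Call:
apply_moves(increments=[[-1,0,0,-4,0,0,0],[-1,0,0,-4,0,0,0],[-1,0,0,-3,0,0,0],[-1,0,0,-2.2,0,0,0],[-1,0,0,0,0,0,0],[-0.45,0,0,0,0,0,0],[-0.45,0,0,0,0,0,0],[-0.45,0,0,0,0,0,0],[-0.45,0,0,4,0,0,0],[-0.45,0,0,5,0,0,0],[-0.45,0,0,5,0,0,0],[-0.45,0,0,5,0,0,0]])

```text
time: 22.88
eef_pos: [0.5796, -0.3624, 0.2059]
orientation: [3.141, 0.0, 1.551]
ft_force: [-0.0, 0.2, -0.4]
grip_width: 0.0239
grip_force: 0.0
```

Run:
```python
from fit import *
ps=[optics.get_image('side'),optics.get_image('top')]
find(ps,'knife',(.4207,.235),.003,yaws=[2.3]);find(ps,'tin',(.5496,.3274),0,yaws=[.7]);find(ps,'mat',(.426,.231),0,yaws=[2.3])
for p in ps: 
    find([p],'knife',(.4207,.235),.003,yaws=[2.3]);find([p],'tin',(.5496,.3274),0,yaws=[.7])
# lid plane front edge from cloud
w=cloud(ps[1]).reshape(-1,3); q=w[(w[:,2]>.06)&(w[:,2]<.08)&(w[:,1]>.15)&(w[:,0]<.7)]; q=q[~np.isnan(q).any(1)]
rc=cv2.minAreaRect((q[:,:2]*1000).astype(np.float32)); print(rc,np.median(q[:,2]))
```

```text
knife [0.4208 0.2348] yaw 131.5 iou 0.86 views 2
tin [0.5495 0.3273] yaw 41.8 iou 0.94 views 2
mat [0.4283 0.2296] yaw 127.5 iou 0.68 views 1
knife [0.4207 0.2376] yaw 131.5 iou 0.91 views 1
tin [0.5519 0.3274] yaw 41.0 iou 0.92 views 1
knife [0.4188 0.2329] yaw 131.3 iou 0.88 views 1
tin [0.5478 0.3271] yaw 42.1 iou 0.98 views 1
((515.6749267578125, 482.86895751953125), (388.9046630859375, 465.6824645996094), 49.122589111328125) 0.06899695738089695
```

Call:
apply_moves(increments=[[0.1,-1.16,4.79,0,0,0,3.57],[0.1,-1.16,4.79,0,0,0,3.57],[0.1,-1.16,4.79,0,0,0,3.57],[0.1,-1.16,4.79,0,0,0,3.57],[0.1,-1.16,4.79,0,0,0,3.57],[0.1,-1.16,4.79,0,0,0,3.57],[0.1,-1.16,4.79,0,0,0,3.57],[0.1,-1.16,4.79,0,0,0,3.57],[0.1,-1.16,4.79,0,0,0,3.57],[0.1,-1.16,4.79,0,0,0,3.57],[0.1,-1.16,4.79,0,0,0,3.57],[0.1,-1.16,4.79,0,0,0,3.57]])

```text
time: 24.98
eef_pos: [0.4401, 0.2139, 0.2037]
orientation: [3.141, 0.0, 2.3]
ft_force: [1.0, 0.3, 0.5]
grip_width: 0.0484
grip_force: 0.0
```

Call:
apply_moves(increments=[[0.1,0,0,0,0,0,0],[0.1,0,0,0,0,0,0]])

```text
time: 25.22
eef_pos: [0.4407, 0.2118, 0.2034]
orientation: [-3.141, 0.0, 2.298]
ft_force: [0.3, -0.7, -1.2]
grip_width: 0.0481
grip_force: 0.0
```

Call:
apply_moves(increments=[[0.1,0,0,-5,0,0,0],[0.1,0,0,-5,0,0,0],[0.1,0,0,-5,0,0,0],[0.1,0,0,-3,0,0,0],[0.1,0,0,-1.5,0,0,0],[0.1,0,0,0,0,0,0],[-1,0,0,0,0,0,0],[-1,0,0,0,0,0,0],[-1,0,0,0,0,0,0],[-1,0,0,0,0,0,0],[-1,0,0,0,0,0,0],[-1,0,0,0,0,0,0]], force=60)

```text
time: 26.72
eef_pos: [0.441, 0.2126, 0.0094]
orientation: [3.141, 0.001, 2.298]
ft_force: [-1.8, -2.5, 6.3]
grip_width: 0.0212
grip_force: 60.0
```

Call:
apply_moves(increments=[[-1,0,0,3,0,0,0],[-1,0,0,4,0,0,0],[-1,0,0,4,0,0,0],[-1,0,0,4,0,0,0],[-1,-0.2,-0.7,0,0,0,-8.2],[-1,-0.2,-0.7,0,0,0,-8.2],[-1,-0.2,-0.7,0,0,0,-8.2],[-1,-0.2,-0.7,0,0,0,-8.2],[-1,-0.2,-0.7,0,0,0,-8.2],[-1,-0.2,-0.7,0,0,0,-8.2],[-1,-0.2,-0.7,0,0,0,-8.2],[-1,-0.2,-0.7,0,0,0,-8.2]])

```text
time: 28.22
eef_pos: [0.4242, 0.1562, 0.1587]
orientation: [3.142, 0.0, 1.149]
ft_force: [0.2, -0.9, -1.3]
grip_width: 0.0218
grip_force: 60.0
```

Call:
apply_moves(increments=[[-1,-0.2,-0.7,0,0,0,-8.2],[-1,-0.2,-0.7,0,0,0,-8.2],[-1,-0.2,-0.5,0,0,0,-8.2],[-1,0,0,0,0,0,0],[-1,0,0,0,0,0,0],[-1,0,0,-4,0,0,0],[-1,0,0,-3,0,0,0],[-1,0,0,0,0,0,0]])

```text
time: 29.22
eef_pos: [0.417, 0.1372, 0.0872]
orientation: [-3.14, 0.004, 0.727]
ft_force: [0.5, 0.2, -0.5]
grip_width: 0.0218
grip_force: 60.0
```

Run:
```python
from fit import *
ps=[optics.get_image('side'),optics.get_image('top')]
o=r.get_obs(); print(o['eef_pos'],o['orientation'],o['grip_width'])
cv2.imwrite('pics/s4.png',np.hstack([cv2.resize(i['pixels'][y:y+200,x:x+200,::-1],None,fx=2,fy=2) for i,y,x in((ps[0],200,100),(ps[1],130,90))]))
e=o['eef_pos']
for p in ps:
    for k,z in(('knife_tip',e[2]+.006),('knife',e[2]-.006),('lip',.062)):
        for d in optics.mark_of(p,k)[:2]: print(k,d['score'],np.array(d['position']).round(1),ray(p,d['position'],z).round(4))
```

```text
[0.41892598 0.13796978 0.0892523 ] [-3.14141454e+00 -4.31635371e-04  7.25762507e-01] 0.021415473413364958
knife_tip 0.84 [210.5 249.3] [0.4963 0.2136 0.0953]
knife_tip 0.24 [290.  255.6] [0.3661 0.1372 0.0953]
knife 0.84 [249.6 248.6] [0.4491 0.1562 0.0833]
knife 0.66 [217.9 219.2] [0.5648 0.123  0.0833]
lip 0.96 [193.  282.3] [0.4856 0.2746 0.062 ]
```

View pics/s4.png

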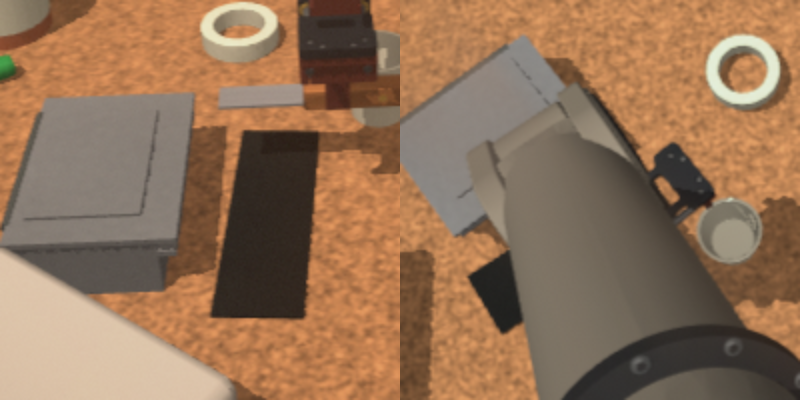

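The side crop shows the knife held level, blade pointing at the tin above the lip. I'll check the blade's height and slope by depth.

Run:
```python
from fit import *
p=optics.get_image('side'); w=cloud(p)
ex=np.array([.749,.663]);ey=np.array([-.663,.749]);o=np.array([.5495,.3273])
m=np.zeros((420,560),bool); m[232:262,200:265]=1
q=w[m]; q=q[(q[:,2]>.085)&(q[:,2]<.125)&(q[:,0]<.56)]
x=(q[:,:2]-o)@ex; y=(q[:,:2]-o)@ey
for a in np.arange(-.19,-.09,.01):
    s=(x>=a)&(x<a+.01)
    if s.sum(): print(a.round(3),s.sum(),np.median(q[s,2]).round(4),np.percentile(y[s],[5,50,95]).round(3))
print(x.max(), np.percentile(x,99))
q=w[250:310,110:200].reshape(-1,3); x=(q[:,:2]-o)@ex; y=(q[:,:2]-o)@ey; s=(q[:,2]>.06)&(q[:,2]<.08)
print('lid x',np.nanpercentile(x[s],[1,99]),np.nanmedian(q[s,2]),np.nanpercentile(y[s],[1,99]))
```

```text
-0.19 62 0.0964 [-0.07  -0.055 -0.042]
-0.18 55 0.0964 [-0.07  -0.054 -0.042]
-0.17 55 0.0965 [-0.069 -0.055 -0.042]
-0.16 61 0.0964 [-0.071 -0.053 -0.042]
-0.15 60 0.0968 [-0.071 -0.058 -0.042]
-0.14 59 0.0961 [-0.073 -0.057 -0.043]
-0.13 59 0.0966 [-0.069 -0.053 -0.041]
-0.12 59 0.0969 [-0.07  -0.054 -0.042]
-0.11 2 0.0962 [-0.072 -0.07  -0.068]
-0.10935596009023532 -0.11059904097085822
lid x [-0.08130044  0.06616025] 0.07026040034338432 [-0.0892359   0.07261275]
```

Call:
apply_moves(increments=[[-1,0,0,-2,0,0,0],[-1,0,0,-1.9,0,0,0],[-1,0,0,0,0,0,0],[-1,0,0,0,0,0,0],[-1,0.7,0.65,0,0,0,0],[-1,0.7,0.65,0,0,0,0],[-1,0.7,0.65,0,0,0,0],[-1,0.7,0.65,0,0,0,0],[-1,0,0,0,0,0,0],[-1,0,0,0,0,0,0]])

```text
time: 30.92
eef_pos: [0.4463, 0.1633, 0.0495]
orientation: [-3.141, 0.001, 0.724]
ft_force: [-0.0, 0.9, -1.3]
grip_width: 0.0215
grip_force: 60.0
```

Run:
```python
from fit import *
p=optics.get_image('side')
cv2.imwrite('pics/s5.png',cv2.resize(p['pixels'][200:350,100:300,::-1],None,fx=4,fy=4,interpolation=cv2.INTER_CUBIC))
o=r.get_obs(); print(o['eef_pos'],o['ft_force'],o['torque'])
```

```text
[0.44620117 0.16315678 0.04950556] [ 0.17616757  0.22087985 -1.41826919] [ 0.0706341  -0.07617837  0.01357423]
```

View pics/s5.png

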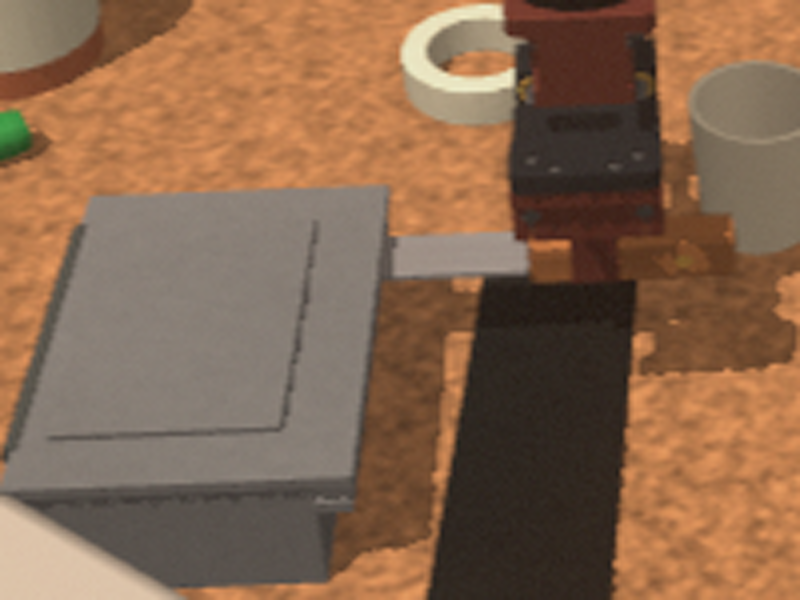

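The blade is inside the slot (enters under the lip at 385,255) with no contact force. Now I'll lift along the lid's arc.

Call:
apply_moves(increments=[[-1,0.06,0.05,0.7,0,0,0],[-1,0.06,0.05,0.7,0,0,0],[-1,0.06,0.05,0.7,0,0,0],[-1,0.06,0.06,0.73,0,0,0],[-1,0.37,0.33,1.08,0,0,0],[-1,0.37,0.33,1.09,0,0,0],[-1,0.53,0.46,0.92,0,0,0],[-1,0.53,0.47,0.93,0,0,0],[-1,0,0,0,0,0,0]])

```text
time: 32.1
eef_pos: [0.4686, 0.1828, 0.1193]
orientation: [3.141, -0.004, 0.725]
ft_force: [0.6, 0.6, -1.0]
grip_width: 0.0215
grip_force: 60.0
```

```bash
cat > chk.py <<'E'
from fit import *
import sys
p=optics.get_image('side'); w=cloud(p)
cv2.imwrite('pics/'+sys.argv[1],cv2.resize(p['pixels'][150:350,100:300,::-1],None,fx=2.8,fy=2.8,interpolation=cv2.INTER_CUBIC))
o=r.get_obs(); print(o['eef_pos'],o['orientation'],o['ft_force'],o['torque'],o['grip_width'],o['grip_force'],o['time'])
ex=np.array([.749,.663]);ey=np.array([-.663,.749]);c=np.array([.5495,.3273])
d=optics.cut_out(p,'lid')[:1]
for k in d:
    q=w[k['mask'].astype(bool)]; q=q[~np.isnan(q).any(1)]; x=(q[:,:2]-c)@ex; y=(q[:,:2]-c)@ey
    s=(abs(y)<.09)&(q[:,2]>.05)
    pts=np.c_[x,q[:,2]][s]; print('lid',k['score'],s.sum(),'x',np.percentile(pts[:,0],[2,50,98]).round(3),'z',np.percentile(pts[:,1],[2,50,98]).round(3))
    vx,vz,_,_=cv2.fitLine(pts.astype(np.float32),cv2.DIST_HUBER,0,.01,.01).ravel(); print('angle',np.degrees(np.arctan2(vz,-vx))%180)
E
python3 chk.py s6.png
```

```text
[0.46820152 0.18251485 0.11884368] [ 3.14121924e+00 -2.99040308e-03  7.24673552e-01] [ 0.51568456 -0.11901999 -0.74975242] [-0.0691946  -0.02511423  0.01700827] 0.021463651179511344 59.97891962528229 32.15
lid 0.59 3900 x [-0.059  0.001  0.069] z [0.069 0.111 0.143]
angle 29.981949
```

View pics/s6.png

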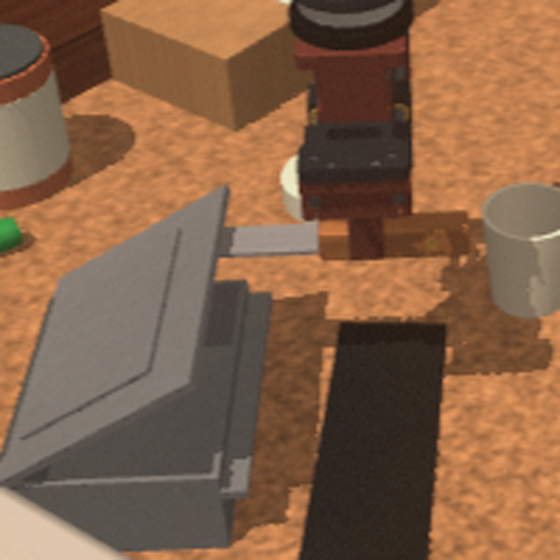

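The lid is up 30°, with the blade tip under it (225,240). I'll continue along the arc.

Call:
apply_moves(increments=[[-1,0.62,0.55,0.75,0,0,0],[-1,0.63,0.56,0.75,0,0,0],[-1,0.66,0.58,0.6,0,0,0],[-1,0.67,0.59,0.6,0,0,0],[-1,0.69,0.61,0.48,0,0,0],[-1,0.7,0.62,0.47,0,0,0],[-1,0.71,0.63,0.33,0,0,0],[-1,0.71,0.63,0.32,0,0,0],[-1,0.73,0.65,0.17,0,0,0],[-1,0.74,0.65,0.16,0,0,0],[-1,0,0,0,0,0,0]])

```text
time: 33.58
eef_pos: [0.5365, 0.2433, 0.1646]
orientation: [-3.141, -0.002, 0.725]
ft_force: [0.9, -0.2, -0.6]
grip_width: 0.0218
grip_force: 60.0
```

```bash
python3 chk.py s7.png
```

```text
[0.5360036  0.24290334 0.16445707] [-3.14131237e+00 -1.06503649e-03  7.24835435e-01] [-0.61560274 -0.01148781 -1.10947492] [-0.01098746  0.03794749 -0.02959009] 0.02162820500063403 59.97885882854462 33.625
lid 0.69 1980 x [0.045 0.054 0.066] z [0.064 0.145 0.21 ]
angle 81.65085
```

Call:
apply_moves(increments=[[-1,0.72,0.64,0.03,0,0,0],[-1,0.73,0.65,0.03,0,0,0],[-1,0.72,0.64,-0.08,0,0,0],[-1,0.73,0.64,-0.09,0,0,0],[-1,0.56,0.5,-0.18,0,0,0],[-1,0.56,0.5,-0.18,0,0,0],[-1,0.4,0.35,-0.15,0,0,0],[-1,0,0,0,0,0,0],[-1,0,0,0,0,0,0]])

```text
time: 34.8
eef_pos: [0.5798, 0.2818, 0.1584]
orientation: [-3.141, -0.001, 0.725]
ft_force: [-0.3, 0.1, -0.8]
grip_width: 0.0214
grip_force: 60.0
```

```bash
python3 chk.py s8.png
```

```text
[0.57976114 0.28168129 0.15850433] [-3.14151153e+00 -6.55171911e-04  7.24750612e-01] [-0.88554089 -0.3392553  -0.48670803] [-0.02754393 -0.0243967   0.05301553] 0.02132758304057883 59.978896379470825 34.85
lid 0.87 4929 x [0.065 0.096 0.125] z [0.065 0.134 0.198]
angle 112.55177
```

View pics/s8.png

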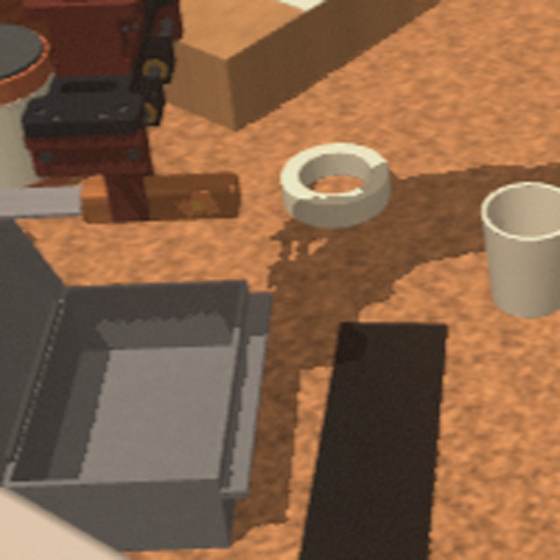

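The lid stands open at about 112°. I'll take the knife back to the mat.

Call:
apply_moves(increments=[[-1,-3.4,-3,0,0,0,0],[-1,-3.4,-3,0,0,0,0],[-1,-3.4,-3,0,0,0,0],[-1,-0.34,0.19,0,0,0,8.2],[-1,-0.34,0.19,0,0,0,8.2],[-1,-0.34,0.19,0,0,0,8.2],[-1,-0.34,0.19,0,0,0,8.2],[-1,-0.34,0.19,0,0,0,8.2],[-1,-0.34,0.19,0,0,0,8.2],[-1,-0.34,0.19,0,0,0,8.2],[-1,-0.34,0.19,0,0,0,8.2],[-1,-0.34,0.19,0,0,0,8.2]])

```text
time: 36.4
eef_pos: [0.4472, 0.2086, 0.1586]
orientation: [3.141, 0.0, 2.017]
ft_force: [0.6, -0.6, -1.1]
grip_width: 0.0211
grip_force: 60.0
```

Call:
apply_moves(increments=[[-1,-0.34,0.19,0,0,0,8.2],[-1,-0.34,0.19,0,0,0,8.2],[-1,0,0,0,0,0,0],[-1,0,0,0,0,0,0]])

```text
time: 36.9
eef_pos: [0.4406, 0.2122, 0.1584]
orientation: [3.141, 0.0, 2.296]
ft_force: [0.2, -0.1, 0.1]
grip_width: 0.0214
grip_force: 60.0
```

Run:
```python
from fit import *
ps=[optics.get_image('side'),optics.get_image('top')]
o=r.get_obs();e=o['eef_pos'];print(e,o['orientation'],o['grip_width'])
find(ps,'knife',(.4207,.235),e[2]-.0064,yaws=[2.3])
for p in ps[:1]: find([p],'knife',(.4207,.235),e[2]-.0064,yaws=[2.3])
```

```text
[0.44059407 0.21219882 0.1583572 ] [3.14133191e+00 2.01851201e-04 2.29670422e+00] 0.02181046452567554
knife [0.4231 0.2362] yaw 133.4 iou 0.88 views 1
knife [0.4231 0.2362] yaw 133.4 iou 0.88 views 1
```

Unslipped. Lower by 14.8 cm and release.

Call:
apply_moves(increments=[[-1,0,0,-5,0,0,0],[-1,0,0,-5,0,0,0],[-1,0,0,-3,0,0,0],[-1,0,0,-1.5,0,0,0],[-1,0,0,-0.3,0,0,0],[-1,0,0,0,0,0,0],[0.1,0,0,0,0,0,0],[0.1,0,0,0,0,0,0],[0.1,0,0,0,0,0,0],[0.1,0,0,4,0,0,0],[0.1,0,0,5,0,0,0],[0.1,0,0,5,0,0,0]], force=35)

```text
time: 38.65
eef_pos: [0.44, 0.2122, 0.1517]
orientation: [-3.141, -0.0, 2.299]
ft_force: [0.9, -1.1, 0.1]
grip_width: 0.0483
grip_force: 0.0
```

Call:
apply_moves(increments=[[-0.18,0.04,-3.2,0,0,0,-8],[-0.18,0.04,-3.2,0,0,0,-8],[-0.18,0.04,-3.2,0,0,0,-8],[-0.18,0.04,-3.2,0,0,0,-8],[-0.18,0.04,-3.2,0,0,0,-8],[-0.18,0.04,-3.2,0,0,0,-8],[-0.18,0.04,-3.2,0,0,0,-8],[-0.18,0.04,-3.2,0,0,0,-8],[-0.18,0.04,-3.2,0,0,0,-8],[-0.18,0,0,0,0,0,0],[-0.18,0,0,0,0,0,0],[-0.18,0,0,0,0,0,0]])

```text
time: 40.15
eef_pos: [0.444, -0.0745, 0.1503]
orientation: [-3.142, -0.0, 1.045]
ft_force: [-0.4, 0.9, -0.2]
grip_width: 0.0361
grip_force: 0.0
```

Run:
```python
from fit import *
ps=[optics.get_image('side'),optics.get_image('top')]
o=r.get_obs();e=o['eef_pos'];print(e,o['orientation'],o['grip_width'])
find(ps,'handle1',(.444,-.0766),0); find(ps,'knife',(.4207,.235),.003,yaws=[2.3])
find(ps[:1],'handle1',(.444,-.0766),0)
cv2.imwrite('pics/s9.png',np.hstack([cv2.resize(i['pixels'][y:y+200,x:x+260,::-1],None,fx=1.5,fy=1.5) for i,y,x in((ps[0],160,120),(ps[1],130,90))]))
```

```text
[ 0.44404145 -0.07480915  0.15029428] [-3.14156264e+00 -2.59176982e-04  1.04411691e+00] 0.036343074178231995
handle1 [ 0.446  -0.0734] yaw 243.5 iou 0.61 views 1
knife [0.4209 0.2366] yaw 131.0 iou 0.86 views 2
handle1 [ 0.446  -0.0734] yaw 243.5 iou 0.61 views 1
```

View pics/s9.png

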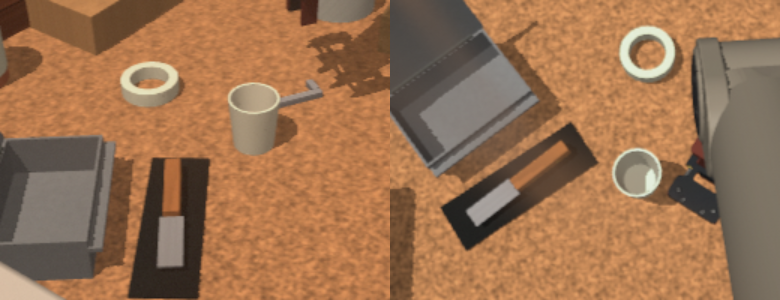

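The knife is back on its mat and the tin is open. The handle (300,95) is partly hidden by the mug in the side view, but it hasn't moved. Now I'll grasp it.

Call:
apply_moves(increments=[[-0.18,0,-0.2,-5,0,0,0],[-0.18,0,0,-5,0,0,0],[-0.18,0,0,-3,0,0,0],[-0.18,0,0,-1.5,0,0,0],[-0.18,0,0,0,0,0,0],[-1,0,0,0,0,0,0],[-1,0,0,0,0,0,0],[-1,0,0,0,0,0,0],[-1,0,0,0,0,0,0],[-1,0,0,0,0,0,0]])

```text
time: 41.75
eef_pos: [0.4444, -0.0778, 0.006]
orientation: [3.141, -0.0, 1.042]
ft_force: [-1.7, 0.4, 7.3]
grip_width: 0.0113
grip_force: 35.0
```

Call:
apply_moves(increments=[[-1,0,0,4,0,0,0],[-1,0,0,5,0,0,0],[-1,0,0,5,0,0,0],[-1,1.05,4.55,0,0,0,-2],[-1,1.05,4.55,0,0,0,-2],[-1,1.05,4.55,0,0,0,-2],[-1,1.05,4.55,0,0,0,-2],[-1,1.05,4.55,0,0,0,-2],[-1,1.05,4.55,0,0,0,-2],[-1,1.05,4.55,0,0,0,-2],[-1,1.05,4.55,0,0,0,-2],[-1,1.05,4.55,0,0,0,-2]])

```text
time: 43.25
eef_pos: [0.5387, 0.3329, 0.1452]
orientation: [3.141, 0.0, 0.726]
ft_force: [0.5, -0.6, -0.7]
grip_width: 0.0119
grip_force: 35.0
```

Call:
apply_moves(increments=[[-1,0,0,0,0,0,0],[-1,0,0,0,0,0,0]])

```text
time: 43.5
eef_pos: [0.5383, 0.3307, 0.1448]
orientation: [3.141, 0.001, 0.728]
ft_force: [0.8, -0.1, -0.7]
grip_width: 0.0113
grip_force: 35.0
```

```bash
python3 chk.py s10.png
```

```text
[0.53846842 0.32999348 0.14488998] [3.14069172e+00 1.46050826e-03 7.26790359e-01] [-0.07528238 -0.36799582 -0.22867361] [-0.06808322 -0.00485332  0.01261486] 0.011426615911547458 34.999138712882996 43.55
lid 0.92 4933 x [0.065 0.098 0.125] z [0.065 0.138 0.198]
angle 112.528786
```

View pics/s10.png

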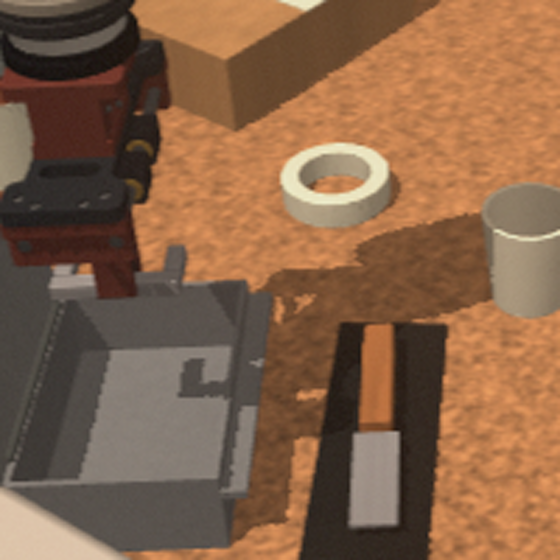

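The handle is held over the open tin and the lid still stands at 112°. I'll lower it in.

Call:
apply_moves(increments=[[-1,0,0,-4,0,0,0],[-1,0,0,-4,0,0,0],[-1,0,0,-3,0,0,0],[-1,0,0,-2,0,0,0],[-1,0,0,0,0,0,0],[-0.4,0,0,0,0,0,0],[-0.4,0,0,0,0,0,0],[-0.4,0,0,0,0,0,0],[-0.4,0,0,4,0,0,0],[-0.4,0,0,5,0,0,0],[-0.4,0,0,5,0,0,0],[-0.4,0,0,3,0,0,0]])

```text
time: 45.1
eef_pos: [0.5393, 0.3326, 0.1888]
orientation: [3.141, -0.004, 0.728]
ft_force: [-0.1, 0.1, 0.3]
grip_width: 0.0262
grip_force: 0.0
```

Call:
apply_moves(increments=[[-0.4,-2,-5,0,0,0,0],[-0.4,-2,-5,0,0,0,0],[-0.4,-2,-5,0,0,0,0],[-0.4,0,-5,0,0,0,0],[-0.4,0,-5,0,0,0,0],[-0.4,0,-5,0,0,0,0],[-0.4,0,-5,0,0,0,0],[-0.4,0,-5,0,0,0,0],[-0.4,0,0,0,0,0,0],[-0.4,0,0,0,0,0,0]])

```text
time: 46.35
eef_pos: [0.4786, -0.0674, 0.1856]
orientation: [3.141, -0.001, 0.728]
ft_force: [0.3, 0.6, 0.3]
grip_width: 0.0263
grip_force: 0.0
```

```bash
python3 chk.py s11.png
python3 - <<'E'
from fit import *
p=optics.get_image('side'); save(p,'s12.png'); t=optics.get_image('top')
cv2.imwrite('pics/s12.png',np.hstack([cv2.resize(i['pixels'][60:350,x:x+270,::-1],None,fx=1.45,fy=1.45) for i,x in((p,180),(t,70))]))
cv2.imwrite('pics/s13.png',np.hstack([cv2.resize(i['pixels'][100:350,x:x+200,::-1],None,fx=1.9,fy=1.9) for i,x in((p,80),(t,360))]))
E
```

```text
[ 0.47866474 -0.06680837  0.18556539] [ 3.1415141e+00 -7.7658298e-04  7.2966777e-01] [-0.67540806 -0.12690978 -0.07066323] [-0.05077238 -0.0121527   0.05138574] 0.02631015719940722 0.0 46.4
lid 0.71 5113 x [0.064 0.097 0.125] z [0.064 0.135 0.198]
angle 112.38978
```

View pics/s12.png

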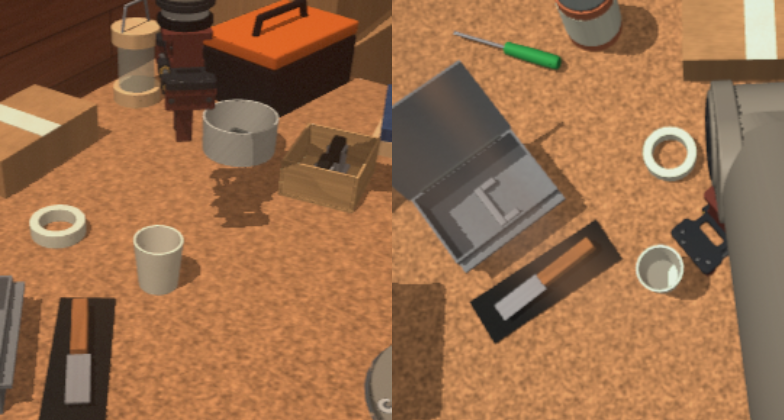

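View pics/s13.png

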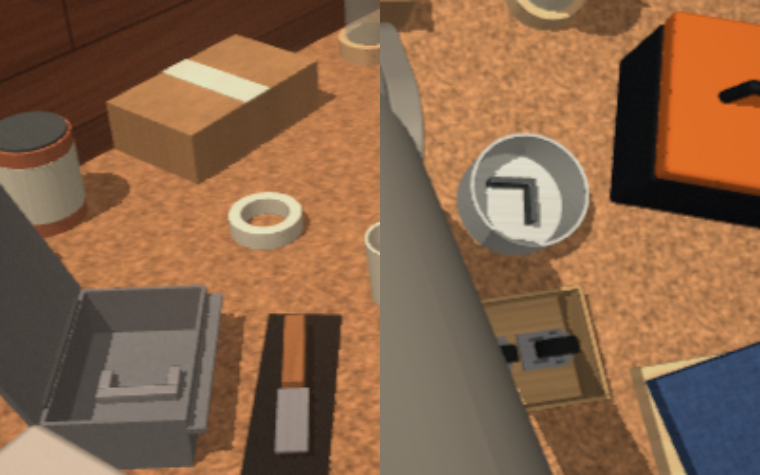

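The handle lies in the open tin, the bracket in the tub, both castors in the crate and the knife on its mat. The mug and tape haven't moved, so I'll hand in.

```bash
python3 -c "
from plant import close_job
print(close_job())"
```

```text
the job is handed in; nothing more can be done
None
```

I handed the job in at about 46 s: both castors are in the crate, the one bracket is in the tub, the one handle is in the tin with its lid open at about 112°, and the knife is back on its mat. The mug and tape were left alone.

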